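# Make up a mending kit and an inspection kit

### The arm

A 6-joint arm with a two-finger parallel gripper is mounted at the origin on a cart in front of the work surface, level with it; the furniture and walls round the work are solid. World frame = base frame: x ahead of the robot, y to its left, z up, the work surface at z = 0. Lengths are in m, angles in rad, forces in N, time in s.
With the tool pointing down it reaches from about 0.3 to 0.875 m from the base axis. Payload 6.4 kg.
Tool frame: the origin (TCP) lies on the centre line of the jaws, within the pads' length; the fingertips stand ctrl.tip_extent ahead of it and the grasp point (between the pads) lies 8 mm behind it (ctrl.tip_extent is the distance from the TCP to the fingertips, in m); z points along the fingers, y is the line along which they close (so a half turn about z gives the same grasp; the last joint's range is limited). The gripper opens to 85 mm and grips with 20 to 120 N. Pads are 22 mm wide; open, the fingers measure 114 mm over their backs; the gripper's body (76 mm by 85 mm) begins 54 mm behind the grasp point. The pads swing forward as they close: fully open they stand 13 mm farther back than shut.
Start: joints at [1.115, 0.181, 1.607, -0, 1.354, -0.206], TCP at [0.142, 0.557, 0.242] pointing down, gripper open.
Joint ranges: [-2.99, 2.99], [-0.89, 2.07], [0.3, 2.58], [-1.14, 4.28], [0, 2.63], [-3.12, 3.12]. Speed limits (rad/s): [2.57, 2.57, 3.01, 3.14, 3.14, 3.14].

### API

Orientations are given as a unit quaternion [w, x, y, z].
In Python, from bench import ctrl gives the robot as it stands.
- The arm moves only by the shell command python3 -m handwheel 'ROWS'. ROWS is JSON, a list of rows, each a list of 7 numbers: the turn, a rotation vector about the tool's x, y, z as a fraction of full scale, then the shift along the tool's x, y, z as a fraction of full scale, then the opening, from 0 (shut) to 1 (fully open). In form: [[rx, ry, rz, x, y, z, jaw], ...]. A call has exactly 8 rows; each row shifts and turns the commanded pose from where the row before left it, along the tool's axes as they then stand; what a row does not reach is not made up. Full scale, the value 1, is 300 mm for a shift and pi rad for a turn. A row lasts 1/10 s, in which the tool goes at most 50 mm and 8.59 degrees, less where a joint would pass 70% of its speed; a pose out of reach is approached as far as the arm can. A call with a number of a shift or a turn outside -1 to 1 is refused whole. A call with a gripper value outside its range is refused whole. The fingers move at their own pace and stop on an object; the grip force is fixed at half the most. Time passes only in rows, so rows that do not move let the fingers close, or fill a call up. It gives the time, the measured TCP pose, the force, the opening and the grip force at its end, in the units of the state.
- ctrl.get_obs(): the state, without advancing time (a new reading comes with each control period).
- ctrl.camera(name): name is "scene" or "top"; returns the picture (384x512x3 uint8, blue, green, red); there is no depth.
- ctrl.camera_model(name): a dict with "camera_matrix" (3x3 intrinsics, pixels), "dist_coeffs" ([k1, k2, p1, p2, k3] as OpenCV has them; the pictures are not rectified), "cam_to_world" (4x4, takes a point from camera to world coordinates). Camera axes: x right, y up, looking along -z (the intrinsics and any distortion apply to the point x, -y, -z); pixel columns grow to the right and rows downward; lengths in m; the calibration is good to about 2 mm. A picture is of the moment at which its call begins. camera_model takes no time and is no camera call.
- ctrl.hand_in(): hands the job in; it is judged then, once.
The state is a dict: "time_s": time; "q": joint angles; "dq": joint speeds; "joint_efforts": joint torques, N m; "eef_pos": TCP position; "eef_rot": TCP orientation; "wrist_force": force on the tool from outside, world axes, zero at the start; "torque": the same for the moment, N m; "opening": opening from 0.0 (shut) to 1.0 (fully open); "grasp_force": force on a finger pad.
Only numpy, scipy, OpenCV 4.12 (cv2) and the standard library are available. Lean on these libraries where they do the work, as an engineer would, in place of code of your own. Each camera call takes 0.05 s, during which the arm holds its last target. There are 200 camera calls.

### The job

Make up two kits from the stock on the desk. Mending kit, in the green tray: the white glue jar with the blue lid sits in the large pocket and the red-capped vial stands in the small pocket; inspection kit, in the yellow tray: the black loupe lies in the large pocket and the blue-capped vial stands in the small pocket. Each thing must end upright and fully down on the bottom of its pocket, and the black-capped vial, the eraser and the green tin are to be left where they are.

Things in the scene. Friction and masses are not known exactly. Their poses are not given: they have to be found in the camera images.
- green_tray: green kit tray, fixed: flat plate 98 (x) by 184 mm (y), 8 mm thick, no rim, with lower tabs at both ends (204 mm in all). Two round dark pockets 5 mm deep (floor 3 mm above the worktop), both at x = 0: large, 76 mm across, at y = -42 mm; small, 40 mm across, at y = +48 mm in its frame. Origin: centre of its underside, on the worktop; z up. Its y points left within 15 degrees. It takes the mending kit.
- yellow_tray: yellow kit tray, fixed: flat plate 98 (x) by 184 mm (y), 8 mm thick, no rim, with lower tabs at both ends (204 mm in all). Two round dark pockets 5 mm deep (floor 3 mm above the worktop), both at x = 0: large, 76 mm across, at y = -42 mm; small, 40 mm across, at y = +48 mm in its frame. Origin: centre of its underside, on the worktop; z up. Its y points right within 15 degrees. It takes the inspection kit.
- red_vial_mid (a point): screw-cap specimen vial with a red cap, white/clear round body, 20 mm diameter (body up to 41 mm, cap above it 18 mm), 51 mm tall, about 30 g, standing upright on the worktop. The point is its centre, 25.5 mm above its underside; z is its axis. Goes to the small pocket of the green tray.
- blue_vial_mid (a point): screw-cap specimen vial with a blue cap, white/clear round body, 20 mm diameter (body up to 41 mm, cap above it 18 mm), 51 mm tall, about 30 g, standing upright on the worktop. The point is its centre, 25.5 mm above its underside; z is its axis. Goes to the small pocket of the yellow tray.
- glue_jar_mid (a point): round white plastic jar with a blue screw lid, standing upright; body 59 mm diameter up to 56 mm, lid 54 mm diameter above it, 74 mm tall in all, about 90 g. The point is its centre, 37 mm above its underside; z is its axis. Goes to the large pocket of the green tray.
- lens_mid (a point): black round loupe (short ring-shaped hand lens), 52 mm diameter, 19 mm high, under 100 g, lying flat as a disc. The point is its centre, 9.5 mm above its underside; z is its axis. Goes to the large pocket of the yellow tray.
- black_vial_mid (a point): screw-cap specimen vial with a black cap, white/clear round body, 20 mm diameter (body up to 41 mm, cap above it 18 mm), 51 mm tall, about 30 g, standing upright on the worktop. The point is its centre, 25.5 mm above its underside; z is its axis. It stands among the stock, belongs to neither kit and stays where it is.
- rubber_eraser_mid (a point): eraser in a blue card sleeve, 20 x 42 x 12 mm, lying loose on the worktop; a bystander, stays where it is. The point is its centre, 6 mm above the worktop; y is its long axis.
- green_tin_mid (a point): round closed tin with a green lid, 72 mm diameter, 27 mm high, standing loose on the worktop; a bystander, stays where it is. The point is its centre, 13.5 mm above its underside.
Not all that is in view belongs to the job. Leave any turquoise look-alike of the part that bears red_vial_mid alone.

How it is judged:
By the outcome, as a careful person would: the job done as asked, in the order asked, and still so for the second after the job is handed in, with the robot touching nothing.
It also fails if it takes over 96 s, if anything falls off the work surface, if the arm or the gripper's body presses on something with over 40 N, if the wrist force passes 120 N, or if a joint passes its speed limit or range.

## Working session

There is one attempt and no reset: what is moved stays moved. The work goes in short steps, Python scripts to look and compute and a shell command to move; the robot and the scene stay as the last step left them, time stands still between calls to the robot, and variables do not carry over. Pictures are saved under pics/ and viewed, at most 14 in all, crops included, and the job is handed in when it is done.

```bash
mkdir -p pics; ls; python3 - <<'E'
from bench import ctrl
import cv2,numpy as np
print(ctrl.get_obs(), ctrl.tip_extent)
for n in("scene","top"):
    m=ctrl.camera_model(n);print(n,np.round(m["camera_matrix"],1).tolist(),m["dist_coeffs"],np.round(m["cam_to_world"],3).tolist())
    cv2.imwrite(f"pics/{n}0.png",ctrl.camera(n))
E
```

```text
pics
{'time_s': 0.0, 'q': array([ 1.11468197e+00,  1.81529674e-01,  1.60801788e+00, -3.33090723e-05,
        1.35379540e+00, -2.06319639e-01]), 'dq': array([ 0.00108319,  0.00241921, -0.00090826,  0.00053191, -0.00078159,
        0.0011255 ]), 'joint_efforts': array([-1.05847426e-03, -4.44861817e+01, -3.51343453e+01, -3.58713123e-04,
        9.04912275e-03, -4.18276375e-05]), 'eef_pos': array([0.14190451, 0.556659  , 0.24138576]), 'eef_rot': array([-2.69216314e-04,  1.24569273e-01,  9.92210527e-01, -8.32870157e-04]), 'wrist_force': array([-0.00481955, -0.44792443, -0.13899616]), 'torque': array([-0.01075725, -0.02659229, -0.01663801]), 'grasp_force': 0.0, 'opening': 1.0005479462980944} 0.011
scene [[372.5, 0.0, 257.0], [0.0, 372.5, 187.0], [0.0, 0.0, 1.0]] [0.02513252 0.         0.         0.         0.        ] [[0.825, 0.299, -0.479, 0.16], [-0.564, 0.465, -0.682, -0.517], [0.019, 0.833, 0.552, 0.528], [0.0, 0.0, 0.0, 1.0]]
top [[395.3, 0.0, 250.8], [0.0, 395.3, 191.1], [0.0, 0.0, 1.0]] [0.02504259 0.         0.         0.         0.        ] [[-0.029, 0.999, -0.039, 0.516], [-0.999, -0.03, -0.024, 0.067], [-0.025, 0.038, 0.999, 1.135], [0.0, 0.0, 0.0, 1.0]]
```

View pics/top0.png

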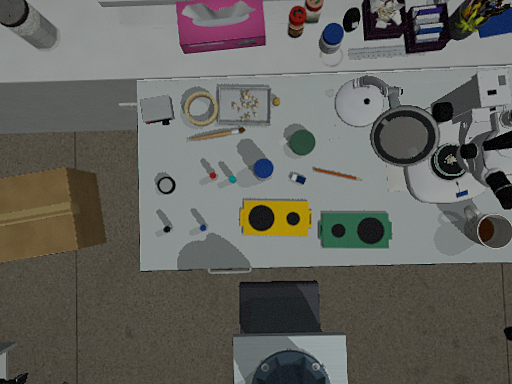

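View pics/scene0.png

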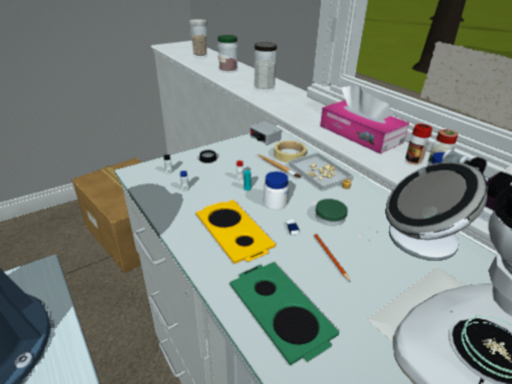

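```bash
cat > h.py <<'E'
from bench import ctrl
import cv2,numpy as np
def cast(name,uv,z):
    m=ctrl.camera_model(name);T=m["cam_to_world"]
    p=cv2.undistortPoints(np.float64(uv).reshape(-1,1,2),m["camera_matrix"],m["dist_coeffs"]).reshape(-1,2)
    d=np.c_[p[:,0],-p[:,1],-np.ones(len(p))]@T[:3,:3].T;o=T[:3,3]
    return o+d*((z-o[2])/d[:,2])[:,None]
def blobs(img,lo,hi,box,amin=8):
    u0,v0,u1,v1=box
    h=cv2.cvtColor(img,cv2.COLOR_BGR2HSV)[v0:v1,u0:u1]
    n,l,s,c=cv2.connectedComponentsWithStats(cv2.inRange(h,np.array(lo),np.array(hi)))
    return [(c[i]+[u0,v0],s[i,4],s[i,2:4]) for i in range(1,n) if s[i,4]>=amin]
E
python3 - <<'E'
from h import *
t=cv2.imread("pics/top0.png");s=cv2.imread("pics/scene0.png")
J=[("red",(0,120,60),(8,255,255),(200,165,222,185),.051,(225,150,255,185)),
("blue",(100,120,50),(130,255,255),(192,215,215,238),.051,(170,165,200,195)),
("black",(0,0,0),(180,255,60),(155,218,178,240),.051,(155,145,180,180)),
("turq",(85,120,50),(99,255,255),(222,170,242,190),.0,(235,160,262,195)),
("jar",(100,120,50),(130,255,255),(245,150,280,185),.074,(255,165,295,195)),
("lens",(0,0,0),(180,255,70),(150,168,182,200),.019,(195,140,222,168)),
("eraser",(100,120,30),(130,255,255),(284,168,310,188),.012,(280,215,305,240)),
("tin",(50,60,20),(95,255,255),(283,125,320,160),.027,(310,195,355,225)),
("pockY",(0,0,0),(180,255,60),(242,198,310,236),.006,(195,195,275,265)),
("pockG",(0,0,0),(180,255,60),(320,212,390,247),.006,(232,262,335,360))]
for n,lo,hi,b,z,b2 in J:
    for nm,im,bb in(("top",t,b),("scene",s,b2)):
        for c,a,wh in blobs(im,lo,hi,bb): print(n,nm,c.round(1),a,wh,cast(nm,c,z)[0].round(4))
v=np.hstack([cv2.resize(t[130:250,140:400],None,fx=3,fy=3,interpolation=cv2.INTER_CUBIC)]);cv2.imwrite("pics/tz.png",v)
E
```

```text
red top [212.5 175.2] 28 [6 6] [0.6054 0.197  0.051 ]
red scene [239.5 163. ] 26 [6 5] [0.5991 0.1889 0.051 ]
blue top [202.7 227.4] 27 [6 6] [0.4628 0.2274 0.051 ]
blue scene [183.4 173.4] 30 [6 6] [0.4571 0.2193 0.051 ]
black top [166.5 228.8] 30 [6 6] [0.4618 0.3273 0.051 ]
black scene [166.3 156.8] 24 [6 5] [0.4552 0.3186 0.051 ]
turq top [232.  178.9] 40 [7 7] [0.5972 0.147  0.    ]
turq scene [246.9 179.9] 134 [ 7 21] [0.6151 0.1783 0.    ]
jar top [263. 168.] 295 [19 19] [0.6189 0.0576 0.074 ]
jar scene [276.4 179.7] 314 [22 17] [0.6083 0.0452 0.074 ]
lens top [166.4 184.9] 110 [19 17] [0.5844 0.3328 0.019 ]
lens scene [207.6 156.8] 130 [17 13] [0.5718 0.3138 0.019 ]
eraser top [300.4 179.3] 49 [10  8] [ 0.5892 -0.0482  0.012 ]
eraser scene [292.4 226.7] 50 [10  7] [ 0.5845 -0.0491  0.012 ]
tin top [302.1 142. ] 488 [25 25] [ 0.6929 -0.0548  0.027 ]
tin scene [331.  209.7] 550 [31 22] [ 0.6824 -0.0634  0.027 ]
pockY top [261.  217.6] 503 [25 26] [0.4838 0.067  0.006 ]
pockY top [292.7 218.1] 127 [13 13] [ 0.4797 -0.0231  0.006 ]
pockY scene [224.2 217.8] 406 [31 17] [0.4802 0.0648 0.006 ]
pockY scene [244.2 240.7] 110 [16  9] [ 0.4765 -0.0242  0.006 ]
pockG top [370.1 230.4] 561 [27 26] [ 0.4393 -0.2396  0.006 ]
pockG top [321.  228.5] 8 [1 8] [ 0.4482 -0.1021  0.006 ]
pockG top [337.9 230.2] 147 [13 14] [ 0.442  -0.1495  0.006 ]
pockG scene [264.8 287.7] 239 [21 15] [ 0.4396 -0.1503  0.006 ]
pockG scene [295.5 325.1] 1325 [46 38] [ 0.4362 -0.2414  0.006 ]
```

View pics/tz.png

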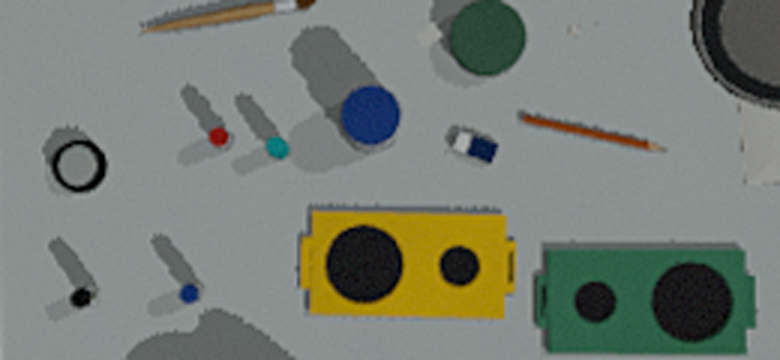

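```bash
cat > s.py <<'E'
# where: needed tool-axis shifts in full-scale units to target x y z (assumes current orientation)
import sys
from h import *
from scipy.spatial.transform import Rotation as R
o=ctrl.get_obs();q=o["eef_rot"];r=R.from_quat([q[1],q[2],q[3],q[0]])
print("t",o["time_s"],"p",o["eef_pos"].round(4),"open",round(o["opening"],3),"gf",round(o["grasp_force"],1),"F",o["wrist_force"].round(1))
M=r.as_matrix();print("toolx",M[:,0].round(3),"tooly",M[:,1].round(3))
if len(sys.argv)>3: print("shift",(M.T@(np.array(list(map(float,sys.argv[1:4])))-o["eef_pos"])/.3).round(3))
E
python3 -m handwheel '[[0,0,0.046,0,0,0,1],[0,0,0.046,0,0,0,1],[0,0,0.046,0,0,0,1],[0,0,0.046,0,0,0,1],[0,0,0.046,0,0,0,1],[0,0,0.046,0,0,0,1],[0,0,0.046,0,0,0,1],[0,0,0.046,0,0,0,1]]'
python3 -m handwheel '[[0,0,0.026,0,0,0,1],[0,0,0.026,0,0,0,1],[0,0,0,-0.1,0.1,0,1],[0,0,0,-0.1,0.1,0,1],[0,0,0,-0.1,0.1,0,1],[0,0,0,-0.1,0.1,0,1],[0,0,0,-0.1,0.1,0,1],[0,0,0,0,0,0,1]]'
python3 s.py .619 .058 .16
```

```text
time_s: 0.9
eef_pos: [0.142, 0.5569, 0.2417]
eef_rot: [0.0, 0.649, 0.761, -0.001]
wrist_force: [-0.6, -0.1, -1.4]
opening: 1.001
grasp_force: 0.0
time_s: 1.7
eef_pos: [0.2953, 0.4044, 0.242]
eef_rot: [0.001, 0.708, 0.706, -0.0]
wrist_force: [-0.8, 0.8, 0.1]
opening: 0.998
grasp_force: 0.0
t 1.7 p [0.2953 0.4044 0.242 ] open 0.998 gf 0.0 F [-0.8  0.8  0.1]
toolx [ 0.004  1.    -0.002] tooly [ 1.    -0.004  0.001]
shift [-1.15   1.083  0.276]
```

```bash

python3 -m handwheel '[[0,0,0,-0.1,0.1,0,1],[0,0,0,-0.1,0.1,0,1],[0,0,0,-0.1,0.1,0,1],[0,0,0,-0.1,0.1,0,1],[0,0,0,-0.1,0.1,0,1],[0,0,0,-0.1,0.1,0,1],[0,0,0,-0.1,0.1,0,1],[0,0,0,-0.1,0.1,0,1]]'
python3 -m handwheel '[[0,0,0,-0.1,0.1,0,1],[0,0,0,-0.1,0.1,0,1],[0,0,0,-0.1,0.083,0,1],[0,0,0,-0.05,0,0.07,1],[0,0,0,0,0,0.1,1],[0,0,0,0,0,0.1,1],[0,0,0,0,0,0,1],[0,0,0,0,0,0,1]]'
python3 s.py .619 .058 .04
python3 - <<'E'
from h import *
t=ctrl.camera("top")[130:250,180:360];s=ctrl.camera("scene")[90:270,180:400]
cv2.imwrite("pics/a1.png",np.hstack([cv2.resize(t,(360,360))[:, :],cv2.resize(s,(440,360))]))
E
```

```text
time_s: 2.5
eef_pos: [0.5334, 0.1671, 0.242]
eef_rot: [-0.0, 0.706, 0.708, -0.0]
wrist_force: [0.7, 1.3, -0.2]
opening: 1.0
grasp_force: 0.0
time_s: 3.3
eef_pos: [0.6174, 0.0635, 0.161]
eef_rot: [-0.001, 0.706, 0.708, -0.001]
wrist_force: [0.6, 0.4, -0.3]
opening: 0.998
grasp_force: 0.0
t 3.3 p [0.6174 0.0635 0.161 ] open 0.998 gf 0.0 F [ 0.6  0.4 -0.3]
toolx [-0.002  1.     0.   ] tooly [ 1.     0.002 -0.002]
shift [-0.019  0.006  0.403]
```

View pics/a1.png

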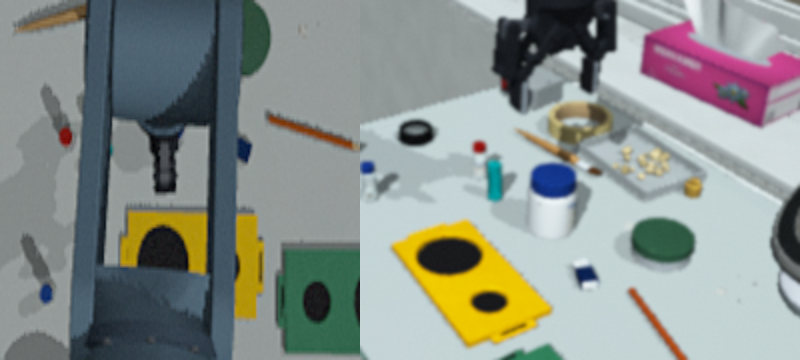

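The gripper hangs open over the jar (jar at 553,200 in the right crop) with the jaws spread fore-aft. I'm going down and closing now.

```bash

python3 -m handwheel '[[0,0,0,-0.02,0.005,0,1],[0,0,0,0,0,0.08,1],[0,0,0,0,0,0.08,1],[0,0,0,0,0,0.08,1],[0,0,0,0,0,0.08,1],[0,0,0,0,0,0.06,1],[0,0,0,0,0,0.02,1],[0,0,0,0,0,0,1]]'
python3 -m handwheel '[[0,0,0,0,0,0,0.5],[0,0,0,0,0,0,0.5],[0,0,0,0,0,0,0.5],[0,0,0,0,0,0,0.5],[0,0,0,0,0,0,0.5],[0,0,0,0,0,0,0.5],[0,0,0,0,0,0,0.5],[0,0,0,0,0,0,0.5]]'
python3 s.py .619 .058 .16
```

```text
time_s: 4.2
eef_pos: [0.6194, 0.0567, 0.0414]
eef_rot: [-0.0, 0.707, 0.708, -0.0]
wrist_force: [0.1, 0.3, 0.0]
opening: 0.999
grasp_force: 0.0
time_s: 5.0
eef_pos: [0.621, 0.0567, 0.0436]
eef_rot: [0.002, 0.707, 0.708, 0.001]
wrist_force: [-0.3, -0.3, 5.6]
opening: 0.655
grasp_force: 64.2
t 5.0 p [0.621  0.0567 0.0436] open 0.655 gf 64.2 F [-0.3 -0.3  5.6]
toolx [-0.002  1.    -0.001] tooly [1.    0.002 0.004]
shift [ 0.004 -0.005 -0.388]
```

```bash

python3 -m handwheel '[[0,0,0,0,0,-0.02,0.5],[0,0,0,0,0,-0.05,0.5],[0,0,0,0,0,-0.08,0.5],[0,0,0,0,0,-0.08,0.5],[0,0,0,0,0,-0.06,0.5],[0,0,0,0,0,0,0.5],[0,0,0,0,0,0,0.5],[0,0,0,0,0,0,0.5]]'
python3 s.py .4393 -.2396 .13
python3 - <<'E'
from h import *
s=ctrl.camera("scene")[90:270,180:400]
cv2.imwrite("pics/a2.png",cv2.resize(s,(660,540)))
E
```

```text
time_s: 5.8
eef_pos: [0.6184, 0.057, 0.1272]
eef_rot: [-0.001, 0.707, 0.708, -0.001]
wrist_force: [0.6, 0.1, -0.7]
opening: 0.655
grasp_force: 63.8
t 5.8 p [0.6184 0.057  0.1272] open 0.655 gf 63.8 F [ 0.6  0.1 -0.7]
toolx [-0.002  1.     0.   ] tooly [ 1.     0.002 -0.002]
shift [-0.988 -0.599 -0.008]
```

View pics/a2.png

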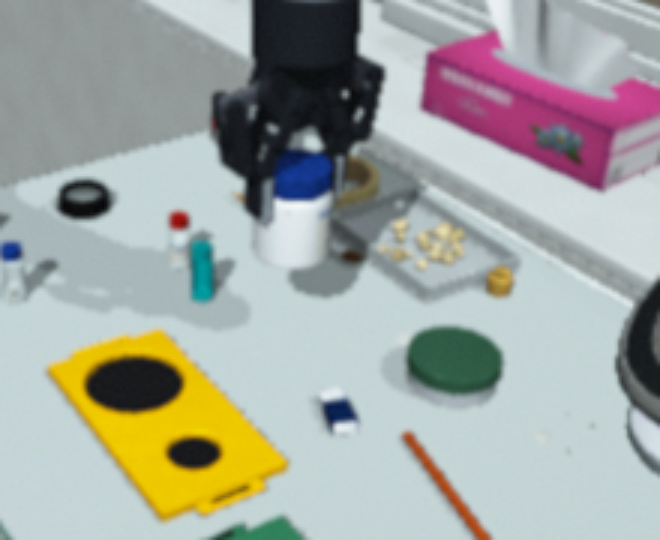

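```bash

python3 -m handwheel '[[0,0,0,-0.05,-0.03,0,0.5],[0,0,0,-0.1,-0.06,0,0.5],[0,0,0,-0.1,-0.06,0,0.5],[0,0,0,-0.12,-0.08,0,0.5],[0,0,0,-0.12,-0.08,0,0.5],[0,0,0,-0.12,-0.08,0,0.5],[0,0,0,-0.12,-0.08,0,0.5],[0,0,0,-0.1,-0.05,0,0.5]]'
python3 -m handwheel '[[0,0,0,-0.1,-0.05,0,0.5],[0,0,0,-0.05,-0.03,0,0.5],[0,0,0,0,0,0.06,0.5],[0,0,0,0,0,0.06,0.5],[0,0,0,0,0,0.03,0.5],[0,0,0,0,0,0,0.5],[0,0,0,0,0,0,0.5],[0,0,0,0,0,0,0.5]]'
python3 s.py .4393 -.2396 .048
python3 - <<'E'
from h import *
s=ctrl.camera("scene")[200:384,200:400]
cv2.imwrite("pics/a3.png",cv2.resize(s,(600,552)))
E
```

```text
time_s: 6.65
eef_pos: [0.4608, -0.1939, 0.1275]
eef_rot: [-0.001, 0.707, 0.707, -0.0]
wrist_force: [0.5, -0.6, -0.3]
opening: 0.656
grasp_force: 63.8
time_s: 7.45
eef_pos: [0.4402, -0.2377, 0.0841]
eef_rot: [0.001, 0.706, 0.708, 0.0]
wrist_force: [-0.3, 0.5, -0.9]
opening: 0.658
grasp_force: 63.8
t 7.45 p [ 0.4402 -0.2377  0.0841] open 0.658 gf 63.8 F [-0.3  0.5 -0.9]
toolx [-0.002  1.    -0.001] tooly [1.    0.002 0.001]
shift [-0.006 -0.003  0.12 ]
```

View pics/a3.png

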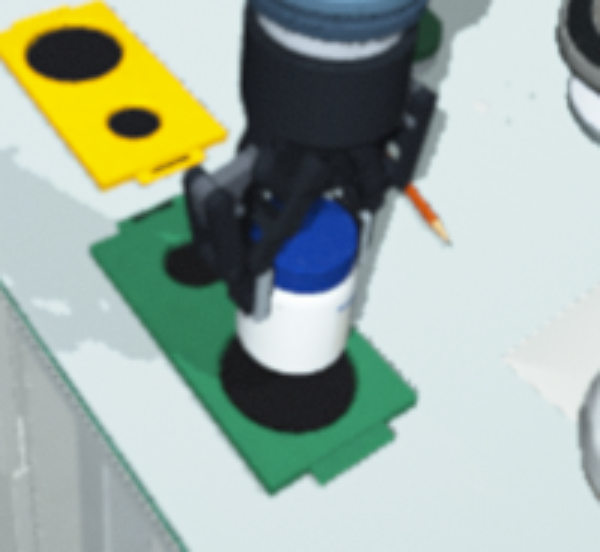

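The jar is above the large green pocket (pocket centre about 288,385; jar bottom 293,360, still ~40 mm up). I'm lowering it.

```bash

python3 -m handwheel '[[0,0,0,-0.006,0,0.04,0.5],[0,0,0,0,0,0.04,0.5],[0,0,0,0,0,0.02,0.5],[0,0,0,0,0,0.01,0.5],[0,0,0,0,0,0.005,0.5],[0,0,0,0,0,0,0.5],[0,0,0,0,0,0,0.5],[0,0,0,0,0,0,0.5]]'
python3 s.py .4393 -.2396 .046
```

```text
time_s: 8.3
eef_pos: [0.44, -0.2394, 0.0491]
eef_rot: [0.0, 0.707, 0.708, 0.0]
wrist_force: [0.2, 0.2, -0.4]
opening: 0.658
grasp_force: 63.8
t 8.3 p [ 0.44   -0.2394  0.0491] open 0.658 gf 63.8 F [ 0.2  0.2 -0.4]
toolx [-0.002  1.    -0.   ] tooly [1.    0.002 0.001]
shift [-0.001 -0.002  0.01 ]
```

```bash

python3 -m handwheel '[[0,0,0,0,0,0.006,0.5],[0,0,0,0,0,0.004,0.5],[0,0,0,0,0,0.003,0.5],[0,0,0,0,0,0,0.5],[0,0,0,0,0,0,0.5],[0,0,0,0,0,0,0.7],[0,0,0,0,0,0,0.8],[0,0,0,0,0,0,1]]'
python3 -m handwheel '[[0,0,0,0,0,0,1],[0,0,0,0,0,0,1],[0,0,0,0,0,0,1],[0,0,0,0,0,-0.05,1],[0,0,0,0,0,-0.1,1],[0,0,0,0,0,-0.1,1],[0,0,0,0,0,-0.05,1],[0,0,0,0,0,0,1]]'
python3 s.py .6054 .197 .15
```

```text
time_s: 9.1
eef_pos: [0.4397, -0.2391, 0.0447]
eef_rot: [-0.0, 0.707, 0.708, 0.0]
wrist_force: [1.2, 0.2, 0.0]
opening: 0.945
grasp_force: 0.0
time_s: 9.9
eef_pos: [0.4412, -0.2404, 0.1374]
eef_rot: [0.003, 0.707, 0.708, 0.0]
wrist_force: [-0.1, -0.2, 0.1]
opening: 1.001
grasp_force: 0.0
t 9.9 p [ 0.4412 -0.2404  0.1374] open 1.001 gf 0.0 F [-0.1 -0.2  0.1]
toolx [-0.002  1.    -0.003] tooly [1.    0.002 0.004]
shift [ 1.457  0.55  -0.045]
```

```bash

python3 -m handwheel '[[0,0,0,0.05,0.02,0,1],[0,0,0,0.12,0.045,0,0.6],[0,0,0,0.12,0.045,0,0.6],[0,0,0,0.12,0.045,0,0.6],[0,0,0,0.12,0.045,0,0.6],[0,0,0,0.12,0.045,0,0.6],[0,0,0,0.12,0.045,0,0.6],[0,0,0,0.12,0.045,0,0.6]]'
python3 -m handwheel '[[0,0,0,0.12,0.045,0,0.6],[0,0,0,0.12,0.045,0,0.6],[0,0,0,0.12,0.045,0,0.6],[0,0,0,0.12,0.045,0,0.6],[0,0,0,0.08,0.04,0,0.6],[0,0,0,0,0,0,0.6],[0,0,0,0,0,0,0.6],[0,0,0,0,0,0,0.6]]'
python3 s.py .6054 .197 .024
python3 - <<'E'
from h import *
s=ctrl.camera("scene")
cv2.imwrite("pics/a4.png",np.hstack([cv2.resize(s[110:220,180:300],(400,367)),cv2.resize(s[230:384,220:370],(376,367))]))
E
```

```text
time_s: 10.7
eef_pos: [0.5394, 0.0297, 0.1333]
eef_rot: [-0.001, 0.707, 0.708, -0.001]
wrist_force: [0.9, 0.1, 0.4]
opening: 0.596
grasp_force: 0.0
time_s: 11.5
eef_pos: [0.6047, 0.1951, 0.1337]
eef_rot: [-0.001, 0.707, 0.707, -0.001]
wrist_force: [0.4, 0.2, 0.9]
opening: 0.601
grasp_force: 0.0
t 11.5 p [0.6047 0.1951 0.1337] open 0.601 gf 0.0 F [0.4 0.2 0.9]
toolx [-0.001  1.    -0.001] tooly [ 1.     0.001 -0.002]
shift [0.007 0.003 0.366]
```

View pics/a4.png

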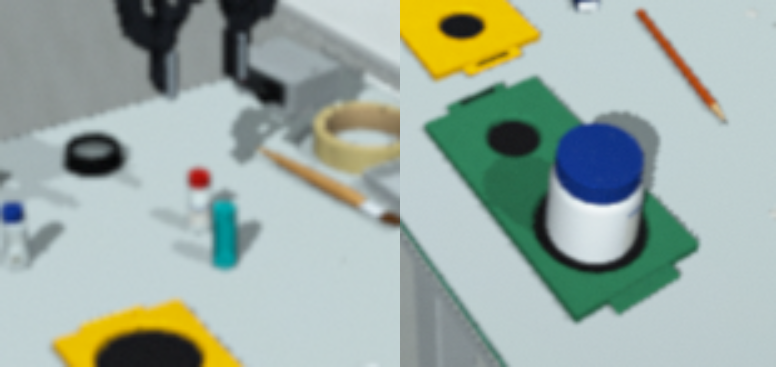

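The jar sits upright and centred in the large green pocket (595,200). The gripper is over the red vial (198,195), with the turquoise look-alike to its right. I'm descending to grip the vial and lift it.

```bash

python3 -m handwheel '[[0,0,0,0.007,0.003,0.04,0.6],[0,0,0,0,0,0.08,0.6],[0,0,0,0,0,0.08,0.6],[0,0,0,0,0,0.08,0.6],[0,0,0,0,0,0.06,0.6],[0,0,0,0,0,0.024,0.6],[0,0,0,0,0,0,0.6],[0,0,0,0,0,0,0.6]]'
python3 -m handwheel '[[0,0,0,0,0,0,0.1],[0,0,0,0,0,0,0.1],[0,0,0,0,0,0,0.1],[0,0,0,0,0,0,0.1],[0,0,0,0,0,0,0.1],[0,0,0,0,0,0,0.1],[0,0,0,0,0,0,0.1],[0,0,0,0,0,0,0.1]]'
python3 -m handwheel '[[0,0,0,0,0,-0.02,0.1],[0,0,0,0,0,-0.05,0.1],[0,0,0,0,0,-0.08,0.1],[0,0,0,0,0,-0.08,0.1],[0,0,0,0,0,-0.06,0.1],[0,0,0,0,0,0,0.1],[0,0,0,0,0,0,0.1],[0,0,0,0,0,0,0.1]]'
python3 s.py .442 -.1495 .13
python3 - <<'E'
from h import *
s=ctrl.camera("scene")
cv2.imwrite("pics/a5.png",cv2.resize(s[90:210,180:300],(480,480)))
E
```

```text
time_s: 12.35
eef_pos: [0.6073, 0.1982, 0.0265]
eef_rot: [0.0, 0.707, 0.708, 0.001]
wrist_force: [-0.2, -0.2, 0.2]
opening: 0.594
grasp_force: 0.0
time_s: 13.15
eef_pos: [0.6075, 0.1983, 0.0271]
eef_rot: [0.001, 0.707, 0.708, 0.001]
wrist_force: [-1.7, -0.2, 5.7]
opening: 0.207
grasp_force: 59.0
time_s: 13.95
eef_pos: [0.6056, 0.1981, 0.1115]
eef_rot: [-0.001, 0.707, 0.708, -0.001]
wrist_force: [0.2, -0.4, -1.2]
opening: 0.207
grasp_force: 58.5
t 13.95 p [0.6056 0.1981 0.1115] open 0.207 gf 58.5 F [ 0.2 -0.4 -1.2]
toolx [-0.002  1.    -0.   ] tooly [ 1.     0.002 -0.002]
shift [-1.158 -0.547 -0.06 ]
```

View pics/a5.png

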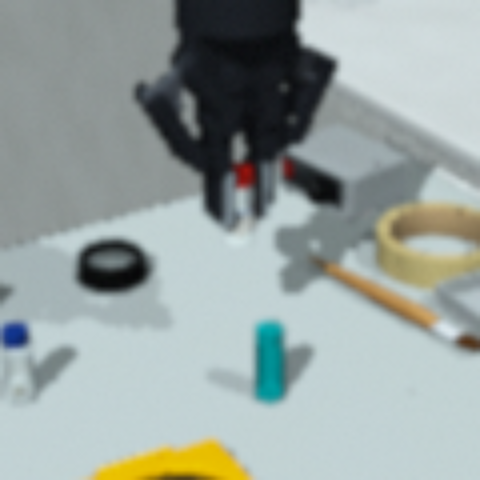

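```bash

python3 -m handwheel '[[0,0,0,-0.05,-0.02,0,0.1],[0,0,0,-0.1,-0.05,0,0.1],[0,0,0,-0.13,-0.06,0,0.1],[0,0,0,-0.13,-0.06,0,0.1],[0,0,0,-0.13,-0.06,0,0.1],[0,0,0,-0.13,-0.06,0,0.1],[0,0,0,-0.13,-0.06,0,0.1],[0,0,0,-0.13,-0.06,0,0.1]]'
python3 -m handwheel '[[0,0,0,-0.1,-0.05,0,0.1],[0,0,0,-0.08,-0.04,0,0.1],[0,0,0,-0.05,-0.027,0,0.1],[0,0,0,0,0,0.05,0.1],[0,0,0,0,0,0.08,0.1],[0,0,0,0,0,0.05,0.1],[0,0,0,0,0,0,0.1],[0,0,0,0,0,0,0.1]]'
python3 s.py .442 -.1495 .032
python3 - <<'E'
from h import *
s=ctrl.camera("scene")
cv2.imwrite("pics/a6.png",cv2.resize(s[200:384,200:384],(552,552)))
E
```

```text
time_s: 14.8
eef_pos: [0.4759, -0.0827, 0.112]
eef_rot: [-0.0, 0.707, 0.708, -0.0]
wrist_force: [0.9, -0.8, -0.4]
opening: 0.203
grasp_force: 58.6
time_s: 15.6
eef_pos: [0.4421, -0.1501, 0.0584]
eef_rot: [-0.001, 0.707, 0.708, -0.0]
wrist_force: [0.2, -0.1, -1.0]
opening: 0.202
grasp_force: 58.6
t 15.6 p [ 0.4421 -0.1501  0.0584] open 0.202 gf 58.6 F [ 0.2 -0.1 -1. ]
toolx [-0.001  1.     0.001] tooly [ 1.     0.001 -0.001]
shift [ 0.002 -0.     0.088]
```

View pics/a6.png

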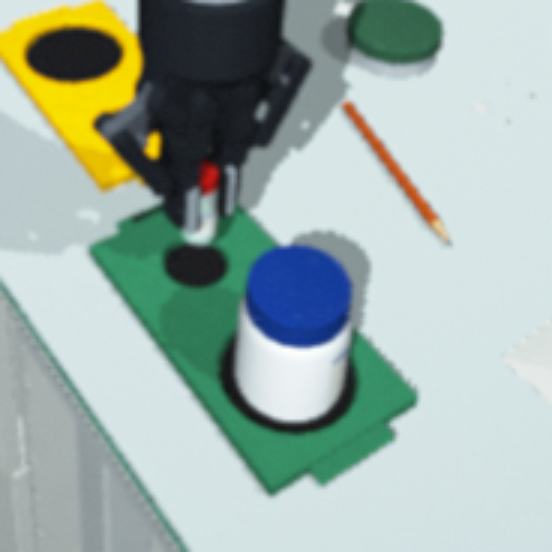

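The red vial is above the small green pocket (195,265) and clear of the jar. I'm lowering and releasing it.

```bash

python3 -m handwheel '[[0,0,0,0,0,0.04,0.1],[0,0,0,0,0,0.03,0.1],[0,0,0,0,0,0.014,0.1],[0,0,0,0,0,0.006,0.1],[0,0,0,0,0,0.004,0.1],[0,0,0,0,0,0.003,0.1],[0,0,0,0,0,0,0.1],[0,0,0,0,0,0,0.1]]'
python3 s.py .442 -.1495 .03
```

```text
time_s: 16.45
eef_pos: [0.4429, -0.15, 0.03]
eef_rot: [-0.0, 0.706, 0.708, -0.0]
wrist_force: [-2.8, 1.7, 5.4]
opening: 0.203
grasp_force: 59.2
t 16.45 p [ 0.4429 -0.15    0.03  ] open 0.203 gf 59.2 F [-2.8  1.7  5.4]
toolx [-0.002  1.    -0.   ] tooly [ 1.     0.002 -0.   ]
shift [ 0.002 -0.003  0.   ]
```

```bash

python3 -m handwheel '[[0,0,0,0,0,0,0.25],[0,0,0,0,0,0,0.35],[0,0,0,0,0,0,0.5],[0,0,0,0,0,0,0.5],[0,0,0,0,0,-0.05,0.5],[0,0,0,0,0,-0.1,0.5],[0,0,0,0,0,-0.1,0.5],[0,0,0,0,0,-0.08,0.5]]'
python3 -m handwheel '[[0,0,0,0.05,0.015,0,0.8],[0,0,0,0.13,0.04,0,0.8],[0,0,0,0.13,0.04,0,0.8],[0,0,0,0.13,0.04,0,0.8],[0,0,0,0.13,0.04,0,0.8],[0,0,0,0.13,0.04,0,0.8],[0,0,0,0.13,0.04,0,0.8],[0,0,0,0.13,0.04,0,0.8]]'
python3 -m handwheel '[[0,0,0,0.13,0.04,0,0.8],[0,0,0,0.13,0.04,0,0.8],[0,0,0,0.13,0.04,0,0.8],[0,0,0,0.13,0.04,0,0.8],[0,0,0,0.1,0.02,0,0.8],[0,0,0,0,0,0,0.8],[0,0,0,0,0,0,0.8],[0,0,0,0,0,0,0.8]]'
python3 s.py .5844 .3328 .06
python3 - <<'E'
from h import *
s=ctrl.camera("scene")
cv2.imwrite("pics/a7.png",np.hstack([cv2.resize(s[70:220,130:280],(400,400)),cv2.resize(s[230:384,220:370],(400,400))]))
E
```

```text
time_s: 17.25
eef_pos: [0.4432, -0.1502, 0.1301]
eef_rot: [0.001, 0.707, 0.708, 0.0]
wrist_force: [0.9, 0.1, -0.2]
opening: 0.501
grasp_force: 0.0
time_s: 18.05
eef_pos: [0.5312, 0.1398, 0.1285]
eef_rot: [0.0, 0.707, 0.708, 0.0]
wrist_force: [0.7, -0.9, -0.3]
opening: 0.799
grasp_force: 0.0
time_s: 18.85
eef_pos: [0.5844, 0.3231, 0.1282]
eef_rot: [-0.0, 0.707, 0.707, -0.001]
wrist_force: [-0.2, -0.3, -0.1]
opening: 0.802
grasp_force: 0.0
t 18.85 p [0.5844 0.3231 0.1282] open 0.802 gf 0.0 F [-0.2 -0.3 -0.1]
toolx [-0.001  1.    -0.001] tooly [ 1.     0.001 -0.001]
shift [0.032 0.    0.227]
```

View pics/a7.png

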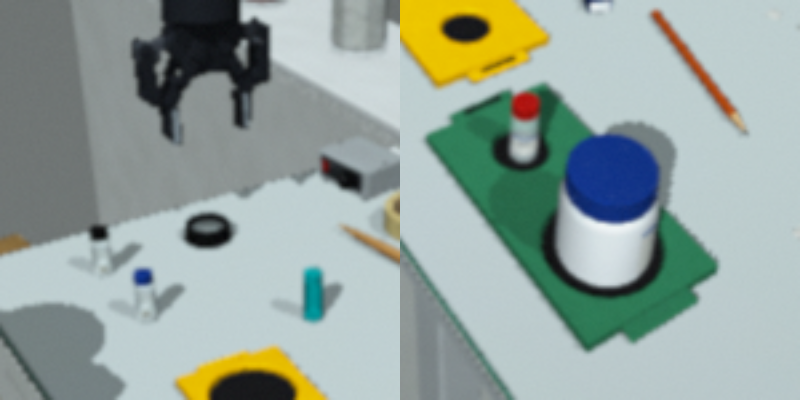

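The red vial stands upright in its small green pocket (522,150), next to the jar. The gripper is above the loupe (208,230). I'm going down to grip the upper half of the ring.

```bash

python3 -m handwheel '[[0,0,0,0.032,0,0.04,0.8],[0,0,0,0,0,0.08,0.8],[0,0,0,0,0,0.08,0.8],[0,0,0,0,0,0.08,0.8],[0,0,0,0,0,0.06,0.8],[0,0,0,0,0,0.03,0.8],[0,0,0,0,0,0,0.8],[0,0,0,0,0,0,0.8]]'
python3 s.py .5844 .3328 .017
python3 -m handwheel '[[0,0,0,0,0,0,0.5],[0,0,0,0,0,0,0.5],[0,0,0,0,0,0,0.5],[0,0,0,0,0,0,0.5],[0,0,0,0,0,0,0.5],[0,0,0,0,0,0,0.5],[0,0,0,0,0,0,0.5],[0,0,0,0,0,0,0.5]]'
python3 - <<'E'
from h import *
s=ctrl.camera("scene")
cv2.imwrite("pics/a8.png",cv2.resize(s[100:190,160:260],(600,540),interpolation=cv2.INTER_CUBIC))
E
```

```text
time_s: 19.7
eef_pos: [0.5853, 0.3339, 0.0183]
eef_rot: [0.0, 0.707, 0.708, 0.0]
wrist_force: [0.6, 0.6, 1.3]
opening: 0.798
grasp_force: 0.0
t 19.7 p [0.5853 0.3339 0.0183] open 0.798 gf 0.0 F [0.6 0.6 1.3]
toolx [-0.001  1.     0.   ] tooly [1.    0.001 0.001]
shift [-0.004 -0.003  0.004]
time_s: 20.5
eef_pos: [0.5859, 0.3342, 0.0197]
eef_rot: [0.001, 0.707, 0.708, 0.001]
wrist_force: [-1.1, -1.3, 5.9]
opening: 0.522
grasp_force: 59.9
```

View pics/a8.png

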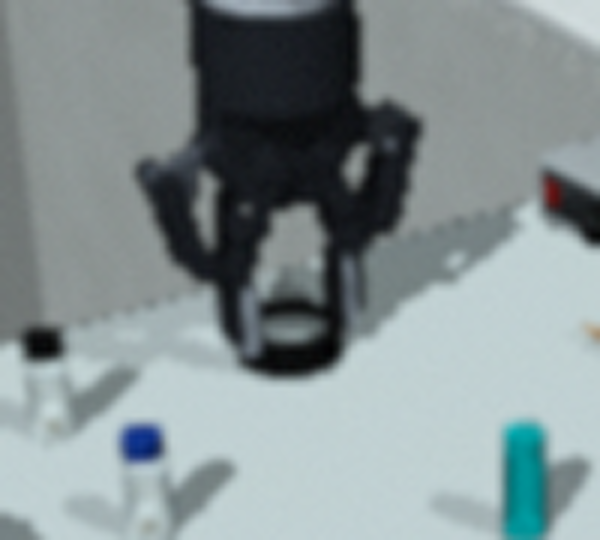

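The pads are closed on the loupe's ring (about 288,335), and the black and blue vials are undisturbed. The opening of 0.52 is a little smaller than a 52 mm disc should give, so I'll lift slightly and check from the picture.

```bash

python3 -m handwheel '[[0,0,0,0,0,-0.02,0.5],[0,0,0,0,0,-0.04,0.5],[0,0,0,0,0,-0.06,0.5],[0,0,0,0,0,-0.06,0.5],[0,0,0,0,0,-0.06,0.5],[0,0,0,0,0,-0.06,0.5],[0,0,0,0,0,0,0.5],[0,0,0,0,0,0,0.5]]'
python3 s.py .4838 .067 .11
python3 - <<'E'
from h import *
s=ctrl.camera("scene")
cv2.imwrite("pics/a9.png",cv2.resize(s[70:160,160:260],(800,600),interpolation=cv2.INTER_CUBIC))
m=ctrl.camera_model("scene");W=np.linalg.inv(m["cam_to_world"]);p=ctrl.get_obs()["eef_pos"]
for d in (0,-.026,.026):
  for z in(-.0,-.011):
    c=W[:3,:3]@(p+[d,0,z])+W[:3,3];uv=m["camera_matrix"]@[c[0],-c[1],-c[2]];uv=uv[:2]/uv[2]
    print(d,z,((uv-[160,70])*[8,6.667]).round())
E
```

```text
time_s: 21.35
eef_pos: [0.585, 0.3338, 0.1084]
eef_rot: [0.0, 0.707, 0.708, 0.001]
wrist_force: [-0.1, -0.6, -1.4]
opening: 0.516
grasp_force: 59.7
t 21.35 p [0.585  0.3338 0.1084] open 0.516 gf 59.7 F [-0.1 -0.6 -1.4]
toolx [-0.002  1.     0.   ] tooly [1.    0.002 0.001]
shift [-0.889 -0.339 -0.006]
0 -0.0 [372. 361.]
0 -0.011 [374. 386.]
-0.026 -0.0 [303. 375.]
-0.026 -0.011 [305. 400.]
0.026 -0.0 [439. 348.]
0.026 -0.011 [440. 372.]
```

View pics/a9.png

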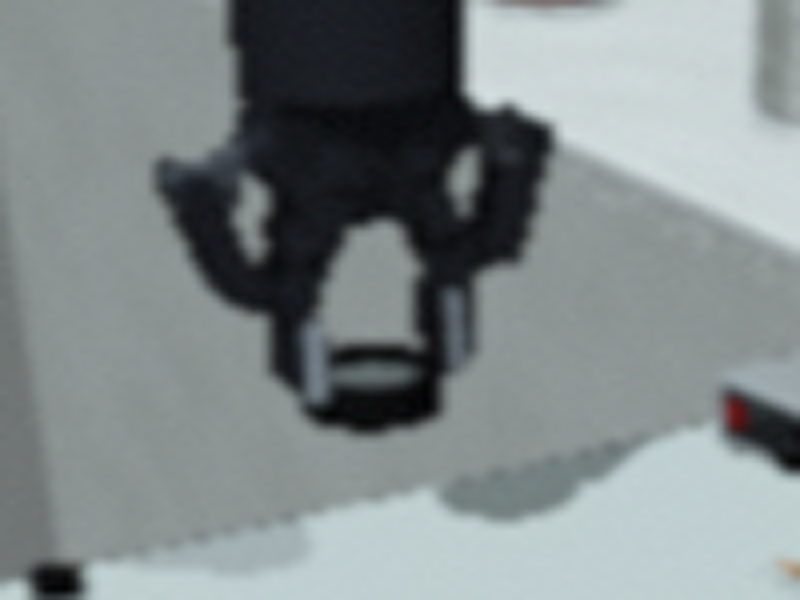

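The loupe hangs level and centred between the pads (370,390), which agrees with the projected TCP. I'm carrying it to the yellow large pocket.

```bash

python3 -m handwheel '[[0,0,0,-0.05,-0.02,0,0.5],[0,0,0,-0.1,-0.04,0,0.5],[0,0,0,-0.13,-0.05,0,0.5],[0,0,0,-0.13,-0.05,0,0.5],[0,0,0,-0.13,-0.05,0,0.5],[0,0,0,-0.13,-0.05,0,0.5],[0,0,0,-0.1,-0.04,0,0.5],[0,0,0,-0.07,-0.03,0,0.5]]'
python3 -m handwheel '[[0,0,0,-0.05,-0.01,0,0.5],[0,0,0,0,0,0.04,0.5],[0,0,0,0,0,0.08,0.5],[0,0,0,0,0,0.08,0.5],[0,0,0,0,0,0.03,0.5],[0,0,0,0,0,0,0.5],[0,0,0,0,0,0,0.5],[0,0,0,0,0,0,0.5]]'
python3 s.py .4838 .067 .0235
```

```text
time_s: 22.2
eef_pos: [0.4841, 0.0799, 0.1063]
eef_rot: [-0.001, 0.707, 0.707, -0.001]
wrist_force: [0.0, -0.5, -0.8]
opening: 0.514
grasp_force: 59.7
time_s: 23.0
eef_pos: [0.484, 0.0668, 0.0395]
eef_rot: [0.001, 0.706, 0.708, 0.001]
wrist_force: [0.5, 0.3, -1.2]
opening: 0.518
grasp_force: 59.7
t 23.0 p [0.484  0.0668 0.0395] open 0.518 gf 59.7 F [ 0.5  0.3 -1.2]
toolx [-0.002  1.    -0.   ] tooly [1.    0.002 0.002]
shift [ 0.001 -0.001  0.053]
```

```bash

python3 -m handwheel '[[0,0,0,0,0,0.02,0.5],[0,0,0,0,0,0.02,0.5],[0,0,0,0,0,0.01,0.5],[0,0,0,0,0,0.004,0.5],[0,0,0,0,0,0.002,0.5],[0,0,0,0,0,0,0.5],[0,0,0,0,0,0,0.5],[0,0,0,0,0,0,0.5]]'
python3 s.py .4838 .067 .0225
```

```text
time_s: 23.8
eef_pos: [0.4828, 0.0667, 0.0226]
eef_rot: [-0.0, 0.706, 0.708, -0.0]
wrist_force: [-5.2, 0.3, 10.8]
opening: 0.514
grasp_force: 61.0
t 23.8 p [0.4828 0.0667 0.0226] open 0.514 gf 61.0 F [-5.2  0.3 10.8]
toolx [-0.002  1.     0.   ] tooly [ 1.     0.002 -0.001]
shift [0.001 0.003 0.   ]
```

```bash

python3 -m handwheel '[[0,0,0,0,0,-0.002,0.56],[0,0,0,0,0,0,0.62],[0,0,0,0,0,0,0.7],[0,0,0,0,0,0,0.75],[0,0,0,0,0,-0.02,0.75],[0,0,0,0,0,-0.1,0.75],[0,0,0,0,0,-0.12,0.75],[0,0,0,0,0,-0.12,0.75]]'
python3 -m handwheel '[[0,0,0,0.05,0,0,0.6],[0,0,0,0.12,-0.02,0,0.6],[0,0,0,0.12,-0.02,0,0.6],[0,0,0,0.12,-0.03,0,0.6],[0,0,0,0.1,0,0,0.6],[0,0,0,0.025,0,0,0.6],[0,0,0,0,0,0,0.6],[0,0,0,0,0,0,0.6]]'
python3 s.py .4628 .2274 .026
python3 - <<'E'
from h import *
t=ctrl.camera("top");s=ctrl.camera("scene")
for n,im,bb in(("top",t,(242,198,310,236)),("scene",s,(195,195,275,265))):
  for c,a,wh in blobs(im,(0,0,0),(180,255,60),bb): print(n,c,a,wh)
cv2.imwrite("pics/b1.png",np.hstack([cv2.resize(s[120:210,150:240],(400,400),interpolation=cv2.INTER_CUBIC),cv2.resize(s[190:270,190:270],(400,400),interpolation=cv2.INTER_CUBIC)]))
E
```

```text
time_s: 24.6
eef_pos: [0.4826, 0.0666, 0.1316]
eef_rot: [-0.0, 0.707, 0.708, -0.0]
wrist_force: [0.5, -1.2, 0.3]
opening: 0.752
grasp_force: 0.0
time_s: 25.4
eef_pos: [0.4619, 0.2263, 0.1304]
eef_rot: [0.0, 0.707, 0.708, -0.0]
wrist_force: [0.7, -0.0, 0.1]
opening: 0.596
grasp_force: 0.0
t 25.4 p [0.4619 0.2263 0.1304] open 0.596 gf 0.0 F [ 0.7 -0.   0.1]
toolx [-0.002  1.    -0.001] tooly [ 1.     0.002 -0.   ]
shift [0.004 0.003 0.348]
top [261.36235955 217.51685393] 356 [25 26]
top [292.65873016 218.15079365] 126 [13 13]
scene [224.37829912 217.95014663] 341 [31 20]
scene [244.19444444 240.57407407] 108 [16  9]
```

View pics/b1.png

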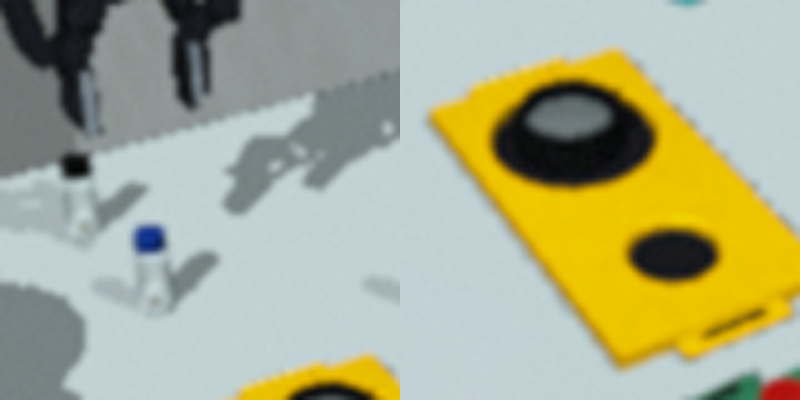

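The loupe lies flat in the yellow large pocket (568,130), and the gripper is over the blue vial (150,270). I'm picking the vial up.

```bash

python3 -m handwheel '[[0,0,0,0.004,0.003,0.04,0.6],[0,0,0,0,0,0.08,0.6],[0,0,0,0,0,0.08,0.6],[0,0,0,0,0,0.08,0.6],[0,0,0,0,0,0.05,0.6],[0,0,0,0,0,0.018,0.6],[0,0,0,0,0,0,0.6],[0,0,0,0,0,0,0.6]]'
python3 -m handwheel '[[0,0,0,0,0,0,0.1],[0,0,0,0,0,0,0.1],[0,0,0,0,0,0,0.1],[0,0,0,0,0,0,0.1],[0,0,0,0,0,0,0.1],[0,0,0,0,0,0,0.1],[0,0,0,0,0,0,0.1],[0,0,0,0,0,0,0.1]]'
python3 -m handwheel '[[0,0,0,0,0,-0.02,0.1],[0,0,0,0,0,-0.05,0.1],[0,0,0,0,0,-0.08,0.1],[0,0,0,0,0,-0.08,0.1],[0,0,0,0,0,-0.06,0.1],[0,0,0,0,0,0,0.1],[0,0,0,0,0,0,0.1],[0,0,0,0,0,0,0.1]]'
python3 s.py .4797 -.0231 .11
```

```text
time_s: 26.3
eef_pos: [0.4633, 0.2281, 0.0264]
eef_rot: [0.0, 0.707, 0.707, 0.0]
wrist_force: [-0.5, -0.0, 0.3]
opening: 0.601
grasp_force: 0.0
time_s: 27.1
eef_pos: [0.4635, 0.2285, 0.027]
eef_rot: [0.0, 0.707, 0.708, 0.001]
wrist_force: [-1.1, 0.1, 5.9]
opening: 0.207
grasp_force: 58.6
time_s: 27.9
eef_pos: [0.4618, 0.228, 0.1118]
eef_rot: [-0.001, 0.707, 0.708, -0.001]
wrist_force: [0.0, -0.7, -0.0]
opening: 0.205
grasp_force: 58.6
t 27.9 p [0.4618 0.228  0.1118] open 0.205 gf 58.6 F [ 0.  -0.7 -0. ]
toolx [-0.002  1.    -0.   ] tooly [ 1.     0.002 -0.002]
shift [-0.837  0.058  0.006]
```

```bash

python3 -m handwheel '[[0,0,0,-0.05,0,0,0.1],[0,0,0,-0.1,0.01,0,0.1],[0,0,0,-0.13,0.01,0,0.1],[0,0,0,-0.13,0.01,0,0.1],[0,0,0,-0.13,0.01,0,0.1],[0,0,0,-0.13,0.01,0,0.1],[0,0,0,-0.1,0.008,0,0.1],[0,0,0,-0.067,0,0,0.1]]'
python3 -m handwheel '[[0,0,0,0,0,0,0.1],[0,0,0,0,0,0.04,0.1],[0,0,0,0,0,0.08,0.1],[0,0,0,0,0,0.08,0.1],[0,0,0,0,0,0.03,0.1],[0,0,0,0,0,0,0.1],[0,0,0,0,0,0,0.1],[0,0,0,0,0,0,0.1]]'
python3 s.py .4797 -.0231 .030
```

```text
time_s: 28.7
eef_pos: [0.4798, -0.0256, 0.1122]
eef_rot: [-0.0, 0.707, 0.707, -0.001]
wrist_force: [-0.4, -0.1, -0.6]
opening: 0.208
grasp_force: 58.5
time_s: 29.5
eef_pos: [0.4814, -0.0228, 0.0449]
eef_rot: [0.001, 0.706, 0.708, 0.0]
wrist_force: [-0.6, 0.0, -0.1]
opening: 0.204
grasp_force: 58.6
t 29.5 p [ 0.4814 -0.0228  0.0449] open 0.204 gf 58.6 F [-0.6  0.  -0.1]
toolx [-0.002  1.    -0.   ] tooly [1.    0.002 0.002]
shift [-0.001 -0.006  0.05 ]
```

```bash

python3 -m handwheel '[[0,0,0,0,-0.004,0.02,0.1],[0,0,0,0,0,0.016,0.1],[0,0,0,0,0,0.008,0.1],[0,0,0,0,0,0.005,0.1],[0,0,0,0,0,0.003,0.1],[0,0,0,0,0,0,0.1],[0,0,0,0,0,0,0.1],[0,0,0,0,0,0,0.1]]'
python3 s.py .4797 -.0231 .030
```

```text
time_s: 30.3
eef_pos: [0.4793, -0.0228, 0.0298]
eef_rot: [-0.0, 0.706, 0.708, -0.0]
wrist_force: [-8.1, 2.1, 20.3]
opening: 0.206
grasp_force: 61.1
t 30.3 p [ 0.4793 -0.0228  0.0298] open 0.206 gf 61.1 F [-8.1  2.1 20.3]
toolx [-0.002  1.     0.   ] tooly [ 1.     0.002 -0.001]
shift [-0.001  0.001 -0.001]
```

```bash

python3 -m handwheel '[[0,0,0,0,0,-0.002,0.1],[0,0,0,0,0,0,0.25],[0,0,0,0,0,0,0.35],[0,0,0,0,0,0,0.5],[0,0,0,0,0,0,0.5],[0,0,0,0,0,-0.05,0.5],[0,0,0,0,0,-0.12,0.5],[0,0,0,0,0,-0.14,0.5]]'
python3 -m handwheel '[[0,0,0,0,0,-0.1,0.8],[0,0,0,0.1,0,0,1],[0,0,0,0.13,0,0,1],[0,0,0,0.13,0,0,1],[0,0,0,0.13,0.05,0,1],[0,0,0,0.13,0.05,0,1],[0,0,0,0.13,0.05,0,1],[0,0,0,0.1,0.05,0,1]]'
python3 -m handwheel '[[0,0,0,0.13,0,0,1],[0,0,0,0.13,0,0,1],[0,0,0,0.13,0,0,1],[0,0,0,0,0,0,1],[0,0,0,0,0,0,1],[0,0,0,0,0,0,1],[0,0,0,0,0,0,1],[0,0,0,0,0,0,1]]'
python3 - <<'E'
from h import *
s=ctrl.camera("scene");t=ctrl.camera("top")
cv2.imwrite("pics/b2.png",np.hstack([cv2.resize(s[140:384,130:370],(540,549)),cv2.resize(t[120:260,140:400],(260,140)).repeat(1,0)[:,:].copy() if 0 else cv2.copyMakeBorder(t[120:260,140:400],0,409,0,0,cv2.BORDER_CONSTANT)]))
for n,lo,hi,b,z in [("black",(0,0,0),(180,255,60),(155,218,178,240),.051),("eraser",(100,120,30),(130,255,255),(284,168,310,188),.012),("tin",(50,60,20),(95,255,255),(283,125,320,160),.027),("turq",(85,120,50),(99,255,255),(222,170,242,190),0),("red",(0,120,60),(8,255,255),(325,215,350,245),.054),("blue",(100,120,50),(130,255,255),(280,205,305,232),.054),("jar",(100,120,50),(130,255,255),(350,210,390,250),.077)]:
    for c,a,wh in blobs(t,lo,hi,b): print(n,c.round(1),a,cast("top",c,z)[0].round(4))
E
```

```text
time_s: 31.1
eef_pos: [0.4778, -0.0224, 0.1215]
eef_rot: [-0.002, 0.707, 0.708, -0.001]
wrist_force: [0.7, -0.3, -0.2]
opening: 0.501
grasp_force: 0.0
time_s: 31.9
eef_pos: [0.539, 0.2346, 0.1517]
eef_rot: [-0.0, 0.706, 0.708, 0.0]
wrist_force: [0.7, -1.5, 0.0]
opening: 1.0
grasp_force: 0.0
time_s: 32.7
eef_pos: [0.5391, 0.3482, 0.1521]
eef_rot: [0.0, 0.707, 0.707, -0.0]
wrist_force: [0.4, -0.2, 0.4]
opening: 1.001
grasp_force: 0.0
black [166.5 228.8] 30 [0.4618 0.3273 0.051 ]
eraser [300.4 179.3] 49 [ 0.5892 -0.0482  0.012 ]
tin [302. 142.] 492 [ 0.693  -0.0546  0.027 ]
turq [232.  178.9] 40 [0.5972 0.147  0.    ]
red [341.7 230.8] 41 [ 0.4435 -0.1503  0.054 ]
blue [294.2 218.6] 39 [ 0.4798 -0.0234  0.054 ]
jar [377.2 231.5] 328 [ 0.4406 -0.2385  0.077 ]
```

View pics/b2.png

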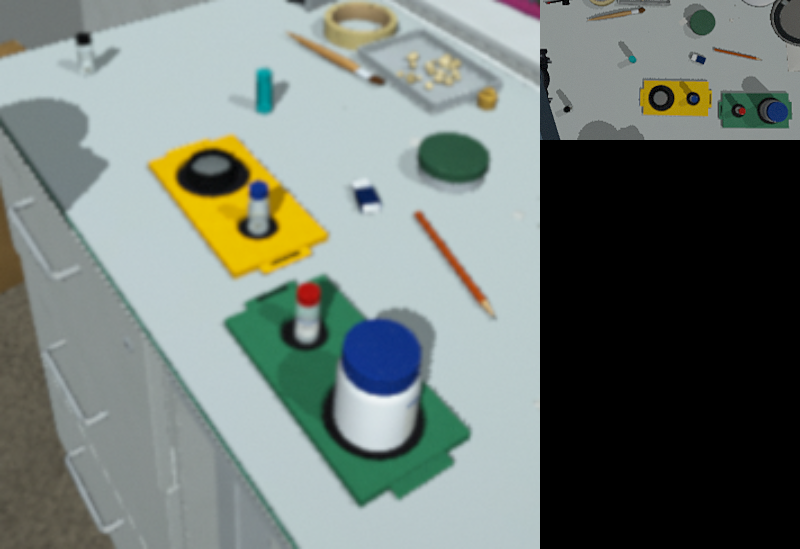

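All four pieces stand in their pockets: jar (378,390), red vial (308,315), loupe (212,172) and blue vial (258,210). The black vial, eraser, tin and turquoise look-alike measure as they did at the start. I'm handing in.

```bash
python3 -c "
from bench import ctrl
print(ctrl.hand_in())"
```

```text
the job is handed in; nothing more can be done
None
```

Both kits are made up and handed in at about 33 s: the glue jar and red vial are in the green tray, the loupe and blue vial are in the yellow tray, and the bystanders haven't moved.

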